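# Put the measured electrodes and gauges back in their holders

## Task

The measuring is done, so clear the bench: stand each of the two loose graphite electrodes upright in the free pocket of the pallet that already holds an electrode of the same shape, put the ring gauge over the post of the gauge stand, and lay the plug gauge in the stand's two black saddles. Set the electrodes down, never drop or tip them, and leave the two electrodes that are already in the pallets in their pockets.

Things in the scene. Friction and masses are not known exactly. Their poses are not given: they have to be found in the camera images.
- fin_electrode: Finned (comb-like, several thin upright blades) graphite electrode, 48 mm tall: dark graphite, at most 26 x 26 mm across, on a bright square steel holder 38 x 38 x 14 mm; grip the holder's sides. Origin: centre of the holder's underside; x, y along its sides, z up. Stands loose on the bench.
- bullet_electrode: Bullet-shaped (one round upright post with a rounded nose) graphite electrode, 56 mm tall: dark graphite, at most 26 x 26 mm across, on a bright square steel holder 38 x 38 x 14 mm; grip the holder's sides. Origin: centre of the holder's underside; x, y along its sides, z up. Stands loose on the bench.
- ring_gauge: Steel ring gauge lying flat on the bench, 45 mm outside diameter, 16 mm high, bore about 18 mm. Origin: centre of its underside, z up along the bore.
- plug_handle (a point): Middle of the handle of the plug gauge lying on the bench: black handle 13 mm wide, 11.5 mm high, 60 mm long, a thinner bright plug at either end (22 mm at -y, 12 mm at +y; 94 mm in all). This point is 5.75 mm above the handle's underside; y along the gauge, z up. Grip the handle in its middle; either way round will do.
- fin_pallet: Two-pocket grey plastic pallet, 60 (x) x 114 (y) x 10 mm, fixed. Origin: centre of underside, z up. Pockets 48 x 48 mm at x = 0, y = -27 and +27 mm; pocket floor at z = 5 mm, rims 6 mm thick, top at z = 10 mm. The y = -27 pocket already holds a finned electrode, the y = +27 one is free. The other pallet looks the same but for the electrode in it.
- bullet_pallet: Two-pocket grey plastic pallet, 60 (x) x 114 (y) x 10 mm, fixed. Origin: centre of underside, z up. Pockets 48 x 48 mm at x = 0, y = -27 and +27 mm; pocket floor at z = 5 mm, rims 6 mm thick, top at z = 10 mm. The y = -27 pocket already holds a bullet-shaped electrode, the y = +27 one is free. The other pallet looks the same but for the electrode in it.
- gauge_stand: Fixed grey plate 90 (x) x 140 (y) mm, top z = 10 mm; origin: centre of underside. Ring post at (0, -40): 11 mm thick, a cone from z = 32 to its tip at z = 44; the ring rests on the plate. Two black saddles at x = -22 and 22, y = 35 mm, 5 mm thick, 39 mm apart inside: the plug's handle lies along x on z = 14 in slots 17 mm wide, flared above z = 19 to 35 mm at z = 28.
- fin_filed: Finned (comb-like, several thin upright blades) graphite electrode, 48 mm tall: dark graphite, at most 26 x 26 mm across, on a bright square steel holder 38 x 38 x 14 mm; grip the holder's sides. Origin: centre of the holder's underside; x, y along its sides, z up. Already stands loose in the y = -27 mm pocket of its pallet and is to stay there.
- bullet_filed: Bullet-shaped (one round upright post with a rounded nose) graphite electrode, 56 mm tall: dark graphite, at most 26 x 26 mm across, on a bright square steel holder 38 x 38 x 14 mm; grip the holder's sides. Origin: centre of the holder's underside; x, y along its sides, z up. Already stands loose in the y = -27 mm pocket of its pallet and is to stay there.

How it is judged:
By the outcome, as a careful person would: the job done as asked, in the order asked, and still so for the second after the job is handed in, with the robot touching nothing.
It also fails if it takes over 96 s, if anything falls off the work surface, if the arm or the gripper's body presses on something with over 40 N, if the wrist force passes 120 N, or if a joint passes its speed limit or range.

## Robot

A 7-joint arm with a two-finger parallel gripper is mounted at the origin on a cart in front of the work surface, level with it; the furniture and walls round the work are solid. World frame = base frame: x ahead of the robot, y to its left, z up, the work surface at z = 0. Lengths are in mm, angles in rad, forces in N, time in s.
With the tool pointing down it reaches from about 425 to 800 mm from the base axis. Payload 8.3 kg.
Tool frame: the origin (TCP) lies between the finger pads; the fingertips stand 19 mm ahead of it and the grasp point (between the pads) is the TCP; z points along the fingers, y is the line along which they close (so a half turn about z gives the same grasp; the last joint's range is limited). The gripper opens to 85 mm and grips with 20 to 120 N. Pads are 22 mm wide; open, the fingers measure 114 mm over their backs; the gripper's body (76 mm by 85 mm) begins 54 mm behind the grasp point. The pads swing forward as they close: fully open they stand 13 mm farther back than shut.
Start: joints at [1.219, 0.383, 0.016, 1.37, -0.006, 1.388, -0.046], TCP at [178.039, -599.086, 219.079] pointing down, gripper open.
Joint ranges: [-2.95, 2.95], [-0.25, 2.06], [-1.52, 1.56], [0.18, 2.33], [-1.44, 4.58], [0.02, 2.06], [-3.01, 3.01]. Speed limits (rad/s): [2.39, 2.39, 3.01, 3.01, 3.14, 3.14, 3.14].

## Interface

Orientations are given as a 3x3 rotation matrix whose columns are the frame's x, y, z axes.
In Python, from station import arm, imaging gives the robot as it stands.
- The arm moves only by the shell command python3 -m pendant 'ROWS' [FORCE]. ROWS is text: rows parted by semicolons, each of 5 numbers parted by spaces: the shift along the tool's x, y, z in m, then the turn about the tool's z in degrees, then the opening, from 0 (shut) to 1 (fully open). In form: x y z roll claw; .... A call has 1 to 12 rows; each row is the pose to reach, as a shift and turn from the pose commanded when the call began, along the tool's axes at that moment; what a row does not reach only later rows make up. A row lasts 1/12 s, in which the tool goes at most 41.7 mm and 7.16 degrees, less where a joint would pass 70% of its speed; a pose out of reach is approached as far as the arm can. A call with a gripper value outside its range is refused whole. The fingers move at their own pace and stop on an object; FORCE is the grip in N (left out, the last holds). Time passes only in rows, so rows that repeat a pose let the fingers close. It gives the time, the measured TCP pose, the force, the opening and the grip force at its end, in the units of the state.
- arm.read_state(): the state, without advancing time (a new reading comes with each control period).
- imaging.read_camera(name): name is "scene" or "top" or "wrist"; returns the picture (400x640x3 uint8, red, green, blue); there is no depth.
- imaging.camera_params(name): a dict with "K" (3x3 intrinsics, pixels), "R" (3x3) and "t" (3): a world point X has camera coordinates R X + t; the wrist camera has in their place "hand_eye" (4x4, takes a point from camera to tool coordinates, whose origin is the TCP and whose axes are the flange's). Camera axes: x right, y down, z forward; pixel columns grow to the right and rows downward; lengths in mm; the calibration is good to about 2 mm. A picture is of the moment at which its call begins: read the wrist's pose just before it. camera_params takes no time and is no camera call.
- arm.hand_in(): hands the job in; it is judged then, once.
The state is a dict: "t": time; "qpos": joint angles; "joint_vel": joint speeds; "tau": joint torques, N m; "tool_pos": TCP position; "orientation": TCP orientation; "force": force on the tool from outside, world axes, zero at the start; "ft_torque": the same for the moment, N m; "gripper_width": opening from 0.0 (shut) to 1.0 (fully open); "finger_force": force on a finger pad.
Only numpy, scipy, OpenCV 4.12 (cv2) and the standard library are available. Lean on these libraries where they do the work, as an engineer would, in place of code of your own. Each camera call takes 0.05 s, during which the arm holds its last target. There are 200 camera calls.

## Working session

There is one attempt and no reset: what is moved stays moved. The work goes in short steps, Python scripts to look and compute and a shell command to move; the robot and the scene stay as the last step left them, time stands still between calls to the robot, and variables do not carry over. Pictures are saved under pics/ and viewed, at most 14 in all, crops included, and the job is handed in when it is done.

```bash
ls; mkdir -p pics; python3 - <<'E'
from station import arm, imaging
import cv2
s=arm.read_state();print(s)
for n in("scene","top","wrist"):
    cv2.imwrite(f"pics/{n}0.png",imaging.read_camera(n)[:,:,::-1]);p=imaging.camera_params(n);print(n,{k:v.tolist() if hasattr(v,'tolist') else v for k,v in p.items()})
E
```

```text
pics
{'t': 0.0, 'qpos': array([ 1.21911993,  0.38425149,  0.01636215,  1.37116737, -0.00626355,
        1.38818825, -0.04650677]), 'joint_vel': array([ 0.00029437,  0.00087197,  0.00048711,  0.00025687,  0.00111107,
       -0.00051324, -0.00153039]), 'tau': array([ 1.96463448e-04, -6.27583337e+01,  8.44227690e-01, -3.71816719e+01,
        1.65057764e-02,  1.39476353e-02,  9.12970904e-06]), 'tool_pos': array([ 177.86447122, -598.60621345,  218.06450837]), 'orientation': array([[ 9.58571809e-01,  2.84850309e-01, -6.24035924e-04],
       [ 2.84850984e-01, -9.58570001e-01,  1.86281704e-03],
       [-6.75581087e-05, -1.96340114e-03, -9.99998070e-01]]), 'force': array([1.09581573, 0.69462634, 0.00814969]), 'ft_torque': array([-0.03638093,  0.0451409 ,  0.08580308]), 'finger_force': 0.0, 'gripper_width': 1.0047263930504065}
scene {'K': [[451.48812000237933, 0.0, 314.78023595340574], [0.0, 451.48812000237933, 199.44255481974193], [0.0, 0.0, 1.0]], 'R': [[-0.8938154811991851, -0.44808635921832013, 0.01767767663296122], [-0.252549910916086, 0.47041361576491697, -0.8455350806437625], [0.3705569
[... 231 characters left out ...]
1.0]], 'R': [[0.005893928822410539, -0.9999383598282527, 0.009409471133917026], [-0.9906744157680273, -0.0071196970818749325, -0.13606436659221305], [0.1361229721454617, -0.0085197686263185, -0.9906553134147316]], 't': [-3.1041793977828807, 502.7994917123559, 920.8470034935472]}
wrist {'K': [[308.3398411382541, 0.0, 316.1343615219576], [0.0, 308.3398411382541, 201.3015410405645], [0.0, 0.0, 1.0]], 'hand_eye': [[-0.0003584047393630365, -0.9568145875289922, -0.29069866982455267, 74.66266019003118], [0.9999997851847348, -0.000502461001768293, 0.00042090785574658605, 0.1996830819674944], [-0.0005487955212367228, -0.290698456522671, 0.9568145620750185, -155.64660807981664], [0.0, 0.0, 0.0, 1.0]]}
```

View pics/top0.png

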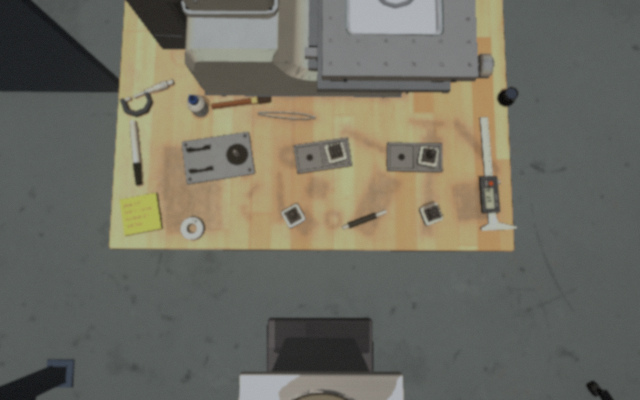

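View pics/scene0.png

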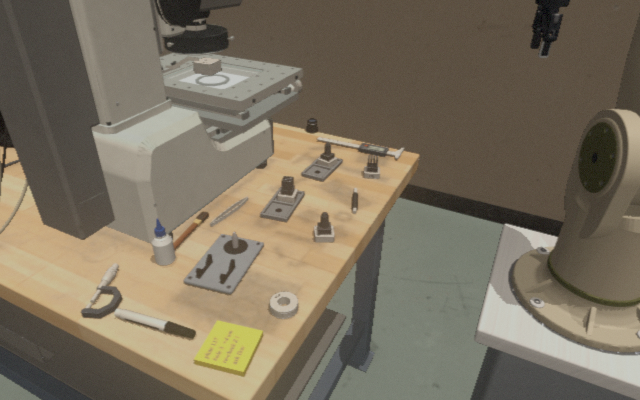

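```bash
cat > h.py <<'E'
import numpy as np
from station import arm, imaging
def proj(n,uv,z):
    """pixel -> world at height z"""
    p=imaging.camera_params(n);K=np.array(p["K"])
    if n=="wrist":
        s=arm.read_state();H=np.array(p["hand_eye"]);R=np.array(s["orientation"]);o=R@H[:3,3]+s["tool_pos"];M=R@H[:3,:3]
    else:
        R=np.array(p["R"]);o=-R.T@p["t"];M=R.T
    d=M@np.linalg.inv(K)@[uv[0],uv[1],1]
    return o+d*(z-o[2])/d[2]
def local(P):
    s=arm.read_state();return np.array(s["orientation"]).T@(np.array(P)-s["tool_pos"])
E
python3 - <<'E'
import cv2
t=cv2.imread("pics/top0.png")[125:250,170:460];cv2.imwrite("pics/topc.png",cv2.resize(t,None,fx=2.7,fy=2.7,interpolation=cv2.INTER_CUBIC))
t=cv2.imread("pics/scene0.png")[130:330,170:400];cv2.imwrite("pics/scenec.png",cv2.resize(t,None,fx=3,fy=3,interpolation=cv2.INTER_CUBIC))
E
```

```text
(no output)
```

View pics/topc.png

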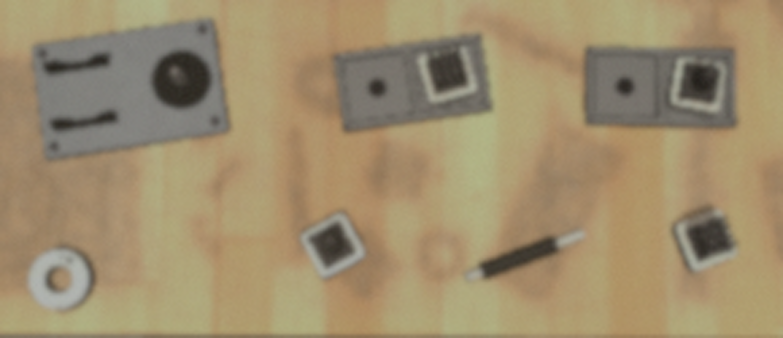

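View pics/scenec.png

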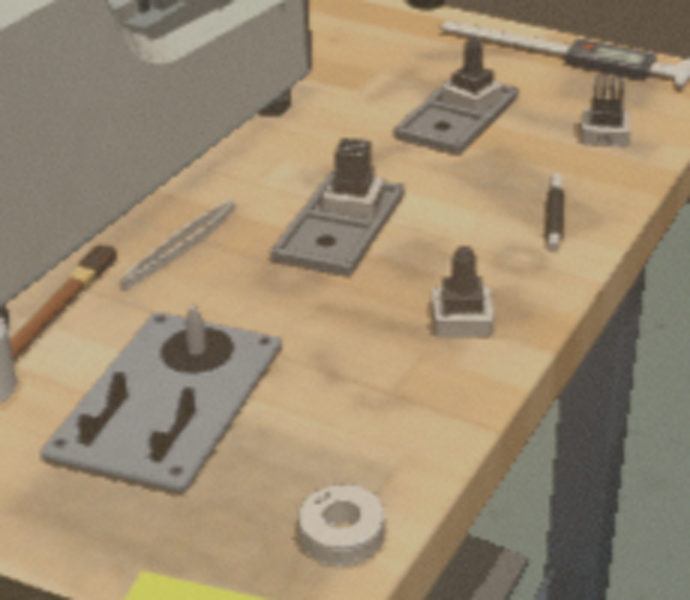

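```bash
cat >> h.py <<'E'
def rep(name,pts,z,n="top",f=2.7,o=(170,125)):
    P=np.array([proj(n,(u/f+o[0],v/f+o[1]),z) for u,v in pts]);c=P.mean(0);e=np.roll(P,-1,0)-P
    print(name,c.round(1),'sides',np.linalg.norm(e,axis=1).round(0),'ang',np.degrees(np.arctan2(e[:,1],e[:,0])).round(1))
E
python3 - <<'E'
from h import *
rep("finpal",[(333,55),(480,35),(490,108),(345,130)],10)
rep("bulpal",[(587,47),(735,47),(736,126),(586,124)],10)
rep("finhole",[(378,88)],5);rep("bulhole",[(625,87)],5)
rep("stand",[(33,46),(213,19),(229,130),(46,158)],10)
rep("posttip",[(176,73)],44)
rep("ring",[(61,278)],16)
rep("bullet",[(301,244),(341,210),(366,246),(328,278)],14)
rep("fin",[(673,222),(712,207),(735,250),(688,271)],14)
rep("plug",[(466,276),(584,233)],6); rep("edge",[(10,335),(770,335)],0); rep("machine",[(400,-85)],0)
E
```

```text
finpal [582.1  -0.6  10. ] sides [113.  57. 111.  59.] ang [ -81.6 -172.5   99.2    9.7]
bulpal [ 580.5 -189.7   10. ] sides [113.  61. 114.  60.] ang [-89.5 179.1  89.7  -1.4]
finhole [578.2  25.3   5. ] sides [0.] ang [0.]
bulhole [ 580.5 -163.2    5. ] sides [0.] ang [0.]
stand [575.8 212.6  10. ] sides [138.  87. 138.  87.] ang [ -80.7 -170.5   99.3    9. ]
posttip [580.  172.5  44. ] sides [0.] ang [0.]
ring [431.4 257.3  16. ] sides [0.] ang [0.]
bullet [457.7  56.7  14. ] sides [39. 33. 37. 32.] ang [ -48.9 -144.8  130.7   39.1]
fin [ 464.8 -217.2   14. ] sides [32. 36. 39. 38.] ang [ -68.7 -153.   114.1   15.9]
plug [451.9 -86.    6. ] sides [95. 95.] ang [-69.7 110.3]
edge [391.4  14.    0. ] sides [567. 567.] ang [-89.7  90.3]
machine [717.    9.5   0. ] sides [0.] ang [0.]
```

```bash
cat >> h.py <<'E'
def plan(P,yaw):
    """shift (m, tool axes) and roll (deg) to put TCP at P with tool x at world angle yaw"""
    R=np.array(arm.read_state()["orientation"]);a=np.degrees(np.arctan2(R[1,0],R[0,0]))
    print('now yaw',a.round(1),'shift',(local(P)/1000).round(4),'roll',round(float((a-yaw+180)%360-180),1))
E
python3 - <<'E'
from h import *
plan((465,-217,150),112)
E
```

```text
now yaw 16.5 shift [ 0.3839 -0.284   0.0687] roll -95.5
```

```bash
python3 -m pendant '0.384 -0.284 0.069 -60 0.8;0.384 -0.284 0.069 -60 0.8;0.384 -0.284 0.069 -60 0.8;0.384 -0.284 0.069 -60 0.8;0.384 -0.284 0.069 -95.5 0.8;0.384 -0.284 0.069 -95.5 0.8;0.384 -0.284 0.069 -95.5 0.8;0.384 -0.284 0.069 -95.5 0.8;0.384 -0.284 0.069 -95.5 0.8;0.384 -0.284 0.069 -95.5 0.8;0.384 -0.284 0.069 -95.5 0.8;0.384 -0.284 0.069 -95.5 0.8' 60; python3 - <<'E'
from h import *
plan((465,-217,130),112)
E
```

```text
t: 1.15
tool_pos: [467.4, -212.4, 149.7]
orientation: [[-0.227, 0.974, 0.001], [0.974, 0.227, 0.002], [0.002, 0.001, -1.0]]
force: [0.2, 0.8, -0.6]
gripper_width: 0.799
finger_force: 0.0
now yaw 103.1 shift [-0.004  -0.0034  0.0197] roll -8.9
```

```bash
python3 -m pendant '0 0 0.02 -9 0.8;0 0 0.02 -9 0.8;0 0 0.02 -9 0.8;0 0 0.02 -9 0.8' >/dev/null; python3 - <<'E'
from h import *
import cv2
s=arm.read_state();print(s['tool_pos'])
im=imaging.read_camera("wrist");cv2.imwrite("pics/w1.png",im[:,:,::-1])
plan((465,-217,130),112)
E
```

```text
[ 465.07462247 -217.59499002  130.01808547]
now yaw 111.3 shift [0.0009 0.0001 0.0004] roll -0.7
```

View pics/w1.png

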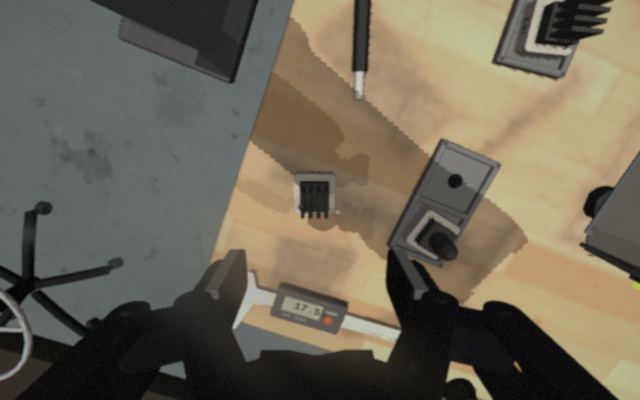

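```bash
python3 - <<'E'
import cv2
t=cv2.imread("pics/w1.png")[155:235,270:360];cv2.imwrite("pics/w1c.png",cv2.resize(t,None,fx=6,fy=6,interpolation=cv2.INTER_CUBIC))
E
```

```text
(no output)
```

View pics/w1c.png

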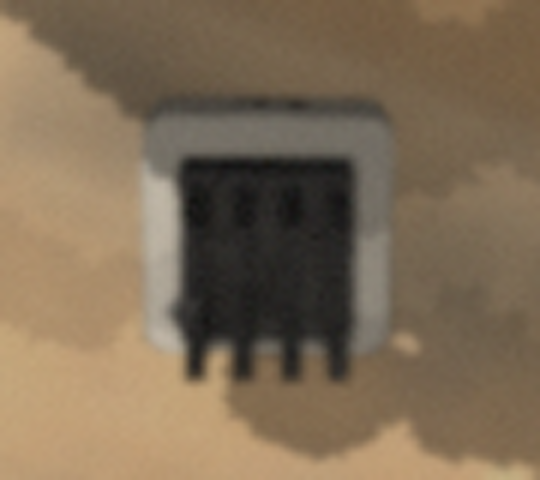

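```bash
python3 - <<'E'
from h import *
rep("fin",[(146,110),(390,110),(390,350),(146,350)],14,"wrist",6,(270,155))
P=np.mean([proj("wrist",(u/6+270,v/6+155),14) for u,v in [(146,110),(390,110),(390,350),(146,350)]],0)
plan((P[0],P[1],25),112)
plan((P[0],P[1],60),112)
E
```

```text
fin [ 465.1 -219.8   14. ] sides [36. 38. 38. 38.] ang [  21.3  -67.7 -158.7  110.1]
now yaw 111.3 shift [-0.0017 -0.0008  0.1054] roll -0.7
now yaw 111.3 shift [-0.0017 -0.0008  0.0704] roll -0.7
```

```bash
python3 -m pendant '-0.0017 -0.0008 0.04 -0.7 0.8;-0.0017 -0.0008 0.07 -0.7 0.8;-0.0017 -0.0008 0.09 -0.7 0.8;-0.0017 -0.0008 0.1 -0.7 0.8;-0.0017 -0.0008 0.105 -0.7 0.8;-0.0017 -0.0008 0.105 -0.7 0.7;-0.0017 -0.0008 0.105 -0.7 0.4;-0.0017 -0.0008 0.105 -0.7 0.3;-0.0017 -0.0008 0.105 -0.7 0.3;-0.0017 -0.0008 0.105 -0.7 0.3;-0.0017 -0.0008 0.105 -0.7 0.3;-0.0017 -0.0008 0.105 -0.7 0.3' 60
```

```text
t: 2.53
tool_pos: [465.2, -219.6, 25.5]
orientation: [[-0.378, 0.926, 0.0], [0.926, 0.378, -0.0], [-0.001, 0.0, -1.0]]
force: [-0.7, -0.8, 0.5]
gripper_width: 0.301
finger_force: 0.3
```

```bash
python3 - <<'E'
from h import *
import cv2
a=imaging.read_camera("wrist")[180:340,220:420,::-1];b=imaging.read_camera("scene")[100:200,320:440,::-1]
cv2.imwrite("pics/g1.png",np.hstack([cv2.resize(a,(400,320),interpolation=2),cv2.resize(b,(384,320),interpolation=2)]))
E
```

```text
(no output)
```

View pics/g1.png

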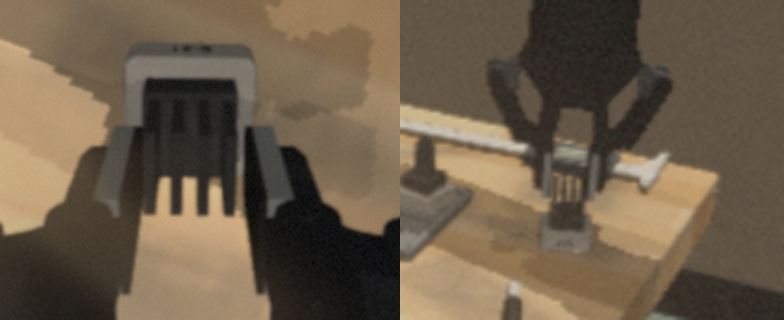

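```bash
python3 -m pendant '0 0 0 0 0.6;0 0 0 0 0.6;0 0 0 0 0.6;0 0 0.003 0 0.6;0 0 0.006 0 0.6;0 0 0.008 0 0.6;0 0 0.008 0 0.3;0 0 0.008 0 0.3;0 0 0.008 0 0.3;0 0 0.008 0 0.3;0 0 0.008 0 0.3' 60
```

```text
t: 3.55
tool_pos: [465.1, -219.4, 17.1]
orientation: [[-0.378, 0.926, -0.0], [0.926, 0.378, 0.0], [0.0, -0.0, -1.0]]
force: [-0.9, -0.2, -0.7]
gripper_width: 0.301
finger_force: 0.2
```

```bash
python3 - <<'E'
from h import *
import cv2
a=imaging.read_camera("wrist")[190:290,250:385,::-1];b=imaging.read_camera("scene")[130:190,345:400,::-1]
cv2.imwrite("pics/g2.png",np.hstack([cv2.resize(a,(500,370),interpolation=2),cv2.resize(b,(300,370),interpolation=2)]))
E
```

```text
(no output)
```

View pics/g2.png

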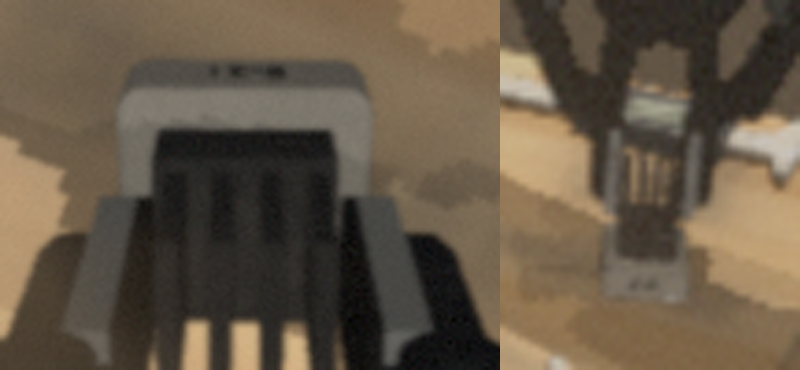

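```bash
python3 -m pendant '0 0 0 0 0.6;0 0 0 0 0.6;0 0 0 0 0.6;0 0 0.004 0 0.6;0 0 0.008 0 0.6;0 0 0.01 0 0.6;0 0 0.01 0 0.3;0 0 0.01 0 0.3;0 0 0.01 0 0.3;0 0 0.01 0 0.3;0 0 0.01 0 0.3' 60
```

```text
t: 4.57
tool_pos: [465.1, -219.3, 7.1]
orientation: [[-0.378, 0.926, -0.0], [0.926, 0.378, 0.0], [0.0, 0.0, -1.0]]
force: [0.3, -0.1, -0.6]
gripper_width: 0.297
finger_force: 5.3
```

```bash
python3 -m pendant '0 0 0 0 0.6;0 0 0 0 0.6;0 0 0 0 0.6;0 0 0.002 0 0.6;0 0 0.004 0 0.6;0 0 0.006 0 0.6;0 0 0.006 0 0.6' 60;  python3 - <<'E'
from h import *
import cv2
a=imaging.read_camera("wrist")[190:290,250:385,::-1];b=imaging.read_camera("scene")[130:190,345:400,::-1]
cv2.imwrite("pics/g3.png",np.hstack([cv2.resize(a,(500,370),interpolation=2),cv2.resize(b,(300,370),interpolation=2)]))
E
```

```text
t: 5.15
tool_pos: [464.7, -219.2, 0.6]
orientation: [[-0.378, 0.926, -0.001], [0.926, 0.378, 0.0], [0.001, -0.001, -1.0]]
force: [-0.0, 0.2, 0.1]
gripper_width: 0.6
finger_force: 0.0
```

View pics/g3.png

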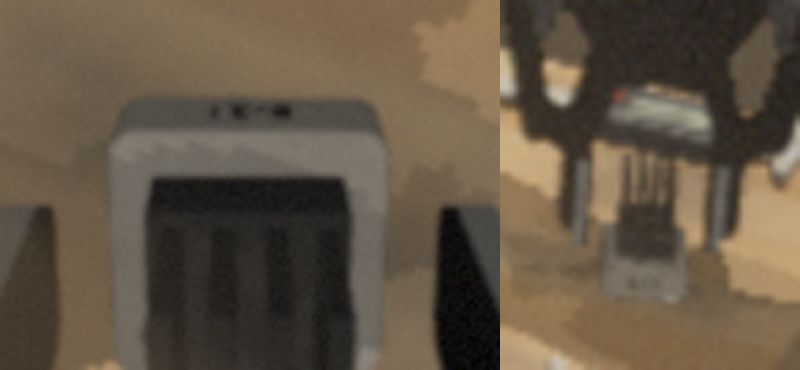

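```bash
python3 -m pendant '0 0 0.002 0 0.6;0 0 0.004 0 0.6;0 0 0.005 0 0.6;0 0 0.005 0 0.6;0 0 0.005 0 0.3;0 0 0.005 0 0.3;0 0 0.005 0 0.3;0 0 0.005 0 0.3;0 0 0.005 0 0.3' 60
```

```text
t: 6.0
tool_pos: [465.2, -219.3, -3.5]
orientation: [[-0.378, 0.926, 0.0], [0.926, 0.378, -0.0], [-0.0, 0.0, -1.0]]
force: [-2.1, 0.6, 6.0]
gripper_width: 0.415
finger_force: 59.7
```

```bash
python3 -m pendant '0 0 -0.01 0 0.3;0 0 -0.03 0 0.3;0 0 -0.06 0 0.3;0 0 -0.09 0 0.3;0 0 -0.11 0 0.3;0 0 -0.12 0 0.3;0 0 -0.12 0 0.3';python3 - <<'E'
from h import *
plan((578,25.7,110),98.7)
E
```

```text
t: 6.58
tool_pos: [466.5, -220.0, 118.7]
orientation: [[-0.378, 0.926, 0.004], [0.926, 0.378, -0.002], [-0.004, 0.003, -1.0]]
force: [0.7, 0.4, -1.3]
gripper_width: 0.419
finger_force: 60.3
now yaw 112.2 shift [0.1854 0.196  0.0086] roll 13.5
```

```bash
python3 -m pendant '0.01 0.01 0.005 1 0.3;0.03 0.032 0.009 3 0.3;0.054 0.057 0.009 5 0.3;0.078 0.082 0.009 7 0.3;0.102 0.108 0.009 9 0.3;0.126 0.133 0.009 11 0.3;0.15 0.158 0.009 12 0.3;0.168 0.178 0.009 13.5 0.3;0.18 0.19 0.009 13.5 0.3;0.1854 0.196 0.009 13.5 0.3;0.1854 0.196 0.009 13.5 0.3;0.1854 0.196 0.009 13.5 0.3';python3 - <<'E'
from h import *
import cv2
plan((578,25.7,50),98.7)
cv2.imwrite("pics/w2.png",imaging.read_camera("wrist")[:,:,::-1])
E
```

```text
t: 7.58
tool_pos: [575.8, 25.4, 105.9]
orientation: [[-0.151, 0.989, -0.002], [0.989, 0.151, -0.0], [-0.0, -0.002, -1.0]]
force: [0.6, -0.9, -0.8]
gripper_width: 0.416
finger_force: 60.3
now yaw 98.7 shift [-0.      0.0024  0.0559] roll -0.0
```

View pics/w2.png

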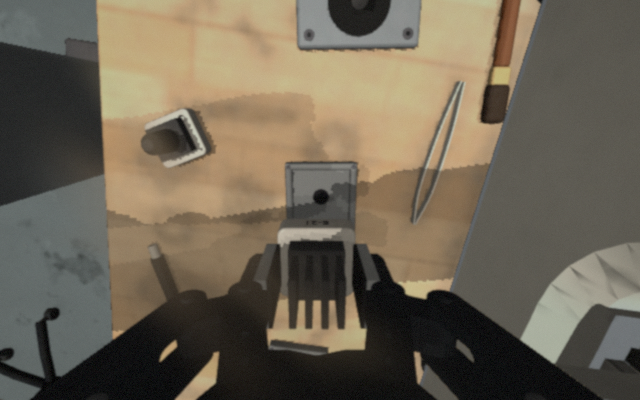

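```bash
python3 - <<'E'
from h import *
print(proj("wrist",(321,197),5)); a=proj("wrist",(286,163),10);b=proj("wrist",(357,162.5),10);print(a,b,a-b, 'pocket ctr from far rim',(a+b)/2-30*np.array([-.151,.989,0]))
c=proj("wrist",(321,197),5);plan((c[0],c[1],50),98.7)
for h in (112,120,125): print(h,proj("wrist",(279,231),h),proj("wrist",(355,231),h))
E
```

```text
[580.44840689  24.76476299   5.        ]
[547.20878957  50.65772247  10.        ] [604.87382828  59.794398    10.        ] [-57.66503871  -9.13667553   0.        ] pocket ctr from far rim [580.57130893  25.55606024  10.        ]
now yaw 98.6 shift [-0.0003  0.0047  0.0562] roll -0.1
112 [555.3260316   33.65065784 112.        ] [594.64606572  39.60762406 112.        ]
120 [555.86829594  37.08335388 120.        ] [593.08791727  42.72210857 120.        ]
125 [556.20721116  39.22878891 125.        ] [592.11407449  44.6686614  125.        ]
```

```bash
python3 -m pendant '0.001 0.001 0.01 0 0.3;0.001 0.001 0.03 0 0.3;0.001 0.001 0.05 0 0.3;0.001 0.001 0.065 0 0.3;0.001 0.001 0.073 0 0.3;0.001 0.001 0.076 0 0.3;0.001 0.001 0.076 0 0.3;0.001 0.001 0.076 0 0.3';python3 - <<'E'
from h import *
plan((578.8,27.1,1.5),98.7)
E
```

```text
t: 8.3
tool_pos: [577.9, 27.2, 31.8]
orientation: [[-0.151, 0.989, 0.001], [0.989, 0.151, 0.0], [-0.0, 0.001, -1.0]]
force: [0.4, 0.1, -0.4]
gripper_width: 0.417
finger_force: 60.3
now yaw 98.7 shift [-0.0002  0.0009  0.0303] roll -0.0
```

```bash
python3 -m pendant '0 0.001 0.008 0 0.3;0 0.001 0.016 0 0.3;0 0.001 0.021 0 0.3;0 0.001 0.024 0 0.3;0 0.001 0.026 0 0.3;0 0.001 0.028 0 0.3;0 0.001 0.028 0 0.3;0 0.001 0.028 0 0.3'
```

```text
t: 8.97
tool_pos: [578.5, 27.7, 3.2]
orientation: [[-0.151, 0.989, 0.0], [0.989, 0.151, 0.0], [0.0, 0.0, -1.0]]
force: [0.6, -1.3, -1.2]
gripper_width: 0.413
finger_force: 60.3
```

```bash
python3 -m pendant '0 0 0.001 0 0.3;0 0 0.002 0 0.3;0 0 0.002 0 0.3'
```

```text
t: 9.22
tool_pos: [578.7, 27.7, 1.6]
orientation: [[-0.151, 0.989, 0.001], [0.989, 0.151, -0.0], [-0.0, 0.001, -1.0]]
force: [-0.8, -0.1, 1.9]
gripper_width: 0.416
finger_force: 60.7
```

```bash
python3 -m pendant '0 0 0.0005 0 0.3;0 0 0.0005 0 0.45;0 0 0.0005 0 0.5;0 0 0.0005 0 0.55;0 0 0.0005 0 0.6;0 0 -0.01 0 0.6;0 0 -0.03 0 0.6;0 0 -0.06 0 0.6;0 0 -0.09 0 0.7;0 0 -0.12 0 0.7;0 0 -0.13 0 0.7;0 0 -0.13 0 0.7';python3 - <<'E'
from h import *
import cv2
# bullet approach: sides at ~39deg (mod 90)
plan((458,57,130),129)
cv2.imwrite("pics/w3.png",imaging.read_camera("wrist")[:,:,::-1])
E
```

```text
t: 10.22
tool_pos: [580.6, 28.2, 135.5]
orientation: [[-0.151, 0.988, 0.007], [0.988, 0.151, 0.0], [-0.001, 0.007, -1.0]]
force: [1.0, -0.3, 0.7]
gripper_width: 0.699
finger_force: 0.0
now yaw 98.7 shift [ 0.0471 -0.1168  0.0047] roll -30.3
```

```bash
python3 -m pendant '0.01 -0.03 0.004 -7 0.7;0.025 -0.065 0.004 -14 0.7;0.038 -0.095 0.004 -21 0.7;0.045 -0.112 0.004 -28 0.7;0.047 -0.117 0.004 -30 0.7;0.047 -0.117 0.004 -30 0.7;0.047 -0.117 0.004 -30 0.7;0.047 -0.117 0.004 -30 0.7';python3 - <<'E'
from h import *
import cv2
w=imaging.read_camera("wrist")[:,:,::-1];cv2.imwrite("pics/w4.png",w)
p=cv2.imread("pics/w3.png")[150:300,250:400]
q=w[140:240,260:380]
cv2.imwrite("pics/c4.png",np.hstack([cv2.resize(p,(350,350),interpolation=2),cv2.resize(q,(420,350),interpolation=2)]))
E
```

```text
t: 10.93
tool_pos: [455.9, 56.0, 126.6]
orientation: [[-0.623, 0.782, -0.001], [0.782, 0.623, 0.0], [0.001, -0.0, -1.0]]
force: [1.0, 0.7, 0.9]
gripper_width: 0.701
finger_force: 0.0
```

View pics/c4.png

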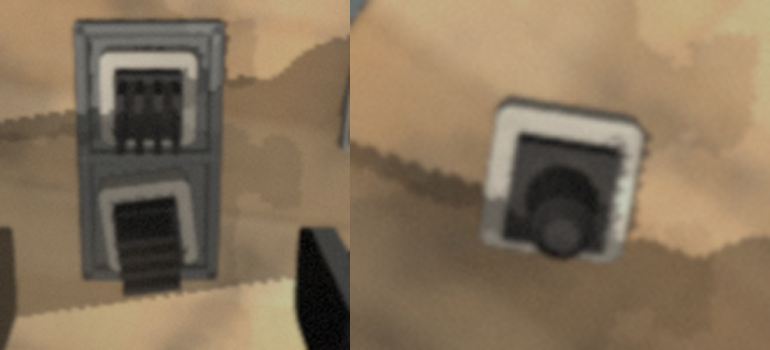

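```bash
python3 - <<'E'
from h import *
pts=[(149,105),(291,127),(277,261),(132,244)]
rep("bullet",pts,14,"wrist",3.5,(260,140))
P=np.mean([proj("wrist",(u/3.5+260,v/3.5+140),14) for u,v in pts],0)
for y in (118,121): plan((P[0],P[1],-3),y)
E
```

```text
bullet [459.6  58.8  14. ] sides [36. 36. 38. 37.] ang [  29.6  -55.9 -148.5  120.9]
now yaw 128.6 shift [-0.0002  0.0044  0.1297] roll 10.6
now yaw 128.6 shift [-0.0002  0.0044  0.1297] roll 7.6
```

```bash
python3 -m pendant '0 0.004 0.03 6 0.7;0 0.004 0.065 6 0.7;0 0.004 0.095 6 0.7;0 0.004 0.112 6 0.7;0 0.004 0.12 6 0.65;0 0.004 0.124 6 0.6;0 0.004 0.126 6 0.6;0 0.004 0.126 6 0.6;0 0.004 0.126 6 0.6'
```

```text
t: 11.73
tool_pos: [459.8, 59.1, 2.2]
orientation: [[-0.54, 0.842, 0.002], [0.842, 0.54, 0.0], [-0.001, 0.002, -1.0]]
force: [0.9, -0.8, -0.3]
gripper_width: 0.598
finger_force: 0.0
```

```bash
python3 -m pendant '0 0 0.001 0 0.6;0 0 0.002 0 0.6;0 0 0.003 0 0.6;0 0 0.004 0 0.6;0 0 0.004 0 0.6'
```

```text
t: 12.15
tool_pos: [458.7, 58.8, -2.9]
orientation: [[-0.54, 0.842, -0.0], [0.842, 0.54, -0.0], [-0.0, -0.0, -1.0]]
force: [0.6, 0.5, 0.3]
gripper_width: 0.598
finger_force: 0.0
```

```bash
python3 -m pendant '0 0 0.0005 0 0.5;0 0 0.0005 0 0.4;0 0 0.0005 0 0.3;0 0 0.0005 0 0.3;0 0 0.0005 0 0.3;0 0 0.0005 0 0.3' 60
```

```text
t: 12.65
tool_pos: [458.8, 58.9, -2.9]
orientation: [[-0.54, 0.842, 0.0], [0.842, 0.54, -0.0], [-0.0, -0.0, -1.0]]
force: [-3.6, -0.9, 7.4]
gripper_width: 0.414
finger_force: 58.8
```

```bash
python3 -m pendant '0 0 -0.01 0 0.3;0 0 -0.03 0 0.3;0 0 -0.06 0 0.3;0 0 -0.09 0 0.3;0 0 -0.11 0 0.3;0 0 -0.12 0 0.3;0 0 -0.12 0 0.3;0 0 -0.12 0 0.3';python3 - <<'E'
from h import *
plan((581,-162.5,110),89.7)
E
```

```text
t: 13.32
tool_pos: [458.6, 58.7, 116.3]
orientation: [[-0.54, 0.842, 0.0], [0.842, 0.54, -0.0], [-0.0, 0.0, -1.0]]
force: [0.7, 0.4, -1.7]
gripper_width: 0.412
finger_force: 60.0
now yaw 122.7 shift [-0.2522 -0.0164  0.0064] roll 33.0
```

```bash
python3 -m pendant '-0.01 -0.001 0.002 2 0.3;-0.035 -0.002 0.006 5 0.3;-0.065 -0.004 0.006 9 0.3;-0.095 -0.006 0.006 13 0.3;-0.125 -0.008 0.006 17 0.3;-0.155 -0.01 0.006 21 0.3;-0.185 -0.012 0.006 25 0.3;-0.215 -0.014 0.006 29 0.3;-0.238 -0.016 0.006 33 0.3;-0.248 -0.016 0.006 33 0.3;-0.252 -0.0164 0.006 33 0.3;-0.252 -0.0164 0.006 33 0.3'; python3 -m pendant '0 0 0 0 0.3;0 0 0 0 0.3;0 0 0 0 0.3';python3 - <<'E'
from h import *
import cv2
plan((581,-162.5,35),89.7)
cv2.imwrite("pics/w5.png",imaging.read_camera("wrist")[130:300,230:420,::-1].repeat(3,0).repeat(3,1))
E
```

```text
t: 14.32
tool_pos: [580.3, -162.4, 108.8]
orientation: [[0.005, 1.0, -0.003], [1.0, -0.005, 0.001], [0.001, -0.003, -1.0]]
force: [0.1, -0.1, -1.6]
gripper_width: 0.415
finger_force: 60.0
t: 14.57
tool_pos: [580.8, -160.5, 110.7]
orientation: [[0.003, 1.0, -0.0], [1.0, -0.003, 0.0], [0.0, -0.0, -1.0]]
force: [-0.1, 0.6, -1.2]
gripper_width: 0.412
finger_force: 60.0
now yaw 89.8 shift [-0.0021  0.0002  0.0757] roll 0.1
```

View pics/w5.png

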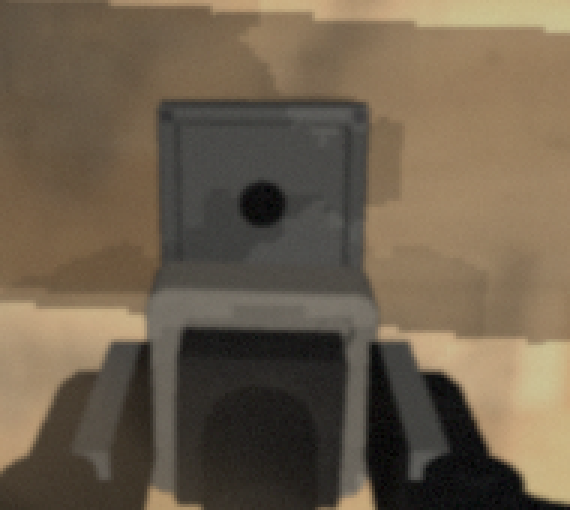

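```bash
python3 - <<'E'
from h import *
c=proj("wrist",(317.7,197.7),5);a=proj("wrist",(159/3+230,103/3+130),10);b=proj("wrist",(367/3+230,103/3+130),10);print(c,a,b,(a+b)/2-[0,30,0])
plan((c[0]-1.2,c[1]+2.5,35),89.5)
E
```

```text
[ 582.94062963 -162.95841604    5.        ] [ 553.87050897 -132.22502329   10.        ] [ 612.04198064 -132.4509863    10.        ] [ 582.95624481 -162.3380048    10.        ]
now yaw 89.8 shift [0.0003 0.0008 0.0759] roll 0.3
```

```bash
python3 -m pendant '-0.0005 0.0006 0.01 0.3 0.3;-0.0005 0.0006 0.035 0.3 0.3;-0.0005 0.0006 0.06 0.3 0.3;-0.0005 0.0006 0.08 0.3 0.3;-0.0005 0.0006 0.09 0.3 0.3;-0.0005 0.0006 0.097 0.3 0.3;-0.0005 0.0006 0.101 0.3 0.3;-0.0005 0.0006 0.104 0.3 0.3;-0.0005 0.0006 0.106 0.3 0.3;-0.0005 0.0006 0.106 0.3 0.3;-0.0005 0.0006 0.106 0.3 0.3'
```

```text
t: 15.53
tool_pos: [582.2, -162.6, 5.4]
orientation: [[0.011, 1.0, 0.001], [1.0, -0.011, -0.0], [-0.0, 0.001, -1.0]]
force: [-0.2, -0.2, -0.1]
gripper_width: 0.411
finger_force: 59.9
```

```bash
python3 -m pendant '0 0 0.001 0 0.3;0 0 0.002 0 0.3;0 0 0.002 0 0.3'
```

```text
t: 15.78
tool_pos: [581.7, -162.6, 2.7]
orientation: [[0.011, 1.0, 0.0], [1.0, -0.011, -0.0], [-0.0, 0.0, -1.0]]
force: [0.1, -0.4, -2.3]
gripper_width: 0.411
finger_force: 59.9
```

```bash
python3 -m pendant '0 0 0.0005 0 0.3;0 0 0.001 0 0.3;0 0 0.001 0 0.3'
```

```text
t: 16.03
tool_pos: [581.8, -162.6, 2.2]
orientation: [[0.011, 1.0, 0.0], [1.0, -0.011, -0.0], [-0.0, 0.0, -1.0]]
force: [-2.2, 0.6, 4.7]
gripper_width: 0.411
finger_force: 60.6
```

```bash
python3 -m pendant '0 0 0 0 0.45;0 0 0 0 0.5;0 0 0 0 0.55;0 0 0 0 0.6;0 0 -0.01 0 0.6;0 0 -0.03 0 0.6;0 0 -0.06 0 0.7;0 0 -0.09 0 0.8;0 0 -0.12 0 0.8;0 0 -0.13 0 0.8;0 0 -0.13 0 0.8';python3 - <<'E'
from h import *
import cv2
plan((431,257,120),99)
cv2.imwrite("pics/w6.png",imaging.read_camera("wrist")[:,:,::-1])
E
```

```text
t: 16.95
tool_pos: [583.9, -162.7, 136.2]
orientation: [[0.01, 1.0, 0.007], [1.0, -0.01, -0.002], [-0.002, 0.007, -1.0]]
force: [0.7, -0.0, 0.6]
gripper_width: 0.797
finger_force: 0.0
now yaw 89.4 shift [ 0.4181 -0.1574  0.0144] roll -9.6
```

```bash
python3 -m pendant '0.03 -0.012 0.013 -2 0.85;0.065 -0.025 0.013 -4 0.85;0.103 -0.039 0.013 -6 0.85;0.141 -0.053 0.013 -8 0.85;0.179 -0.067 0.013 -9.6 0.85;0.217 -0.081 0.013 -9.6 0.85;0.255 -0.095 0.013 -9.6 0.85;0.293 -0.11 0.013 -9.6 0.85;0.331 -0.125 0.013 -9.6 0.85;0.369 -0.139 0.013 -9.6 0.85;0.4 -0.15 0.013 -9.6 0.85;0.418 -0.157 0.013 -9.6 0.85'; python3 -m pendant '0 0 0 0 0.85;0 0 0 0 0.85;0 0 0 0 0.85;0 0 0 0 0.85';python3 - <<'E'
from h import *
import cv2
w=imaging.read_camera("wrist")[:,:,::-1]
p=cv2.imread("pics/w6.png")[150:300,250:400]
cv2.imwrite("pics/c7.png",np.vstack([np.hstack([cv2.resize(p,(300,300),interpolation=2),cv2.resize(w[130:230,250:400],(450,300),interpolation=2)]),cv2.resize(w,(750,469))[:290]]))
plan((431,257,20),99)
E
```

```text
t: 18.0
tool_pos: [426.0, 260.9, 117.8]
orientation: [[-0.161, 0.987, -0.002], [0.987, 0.161, 0.001], [0.001, -0.002, -1.0]]
force: [0.2, -0.4, 0.1]
gripper_width: 0.85
finger_force: 0.0
t: 18.33
tool_pos: [429.5, 255.5, 117.9]
orientation: [[-0.154, 0.988, -0.001], [0.988, 0.154, -0.001], [-0.001, -0.001, -1.0]]
force: [0.1, -1.1, 0.3]
gripper_width: 0.855
finger_force: 0.0
now yaw 98.9 shift [0.0013 0.0017 0.0981] roll -0.1
```

View pics/c7.png

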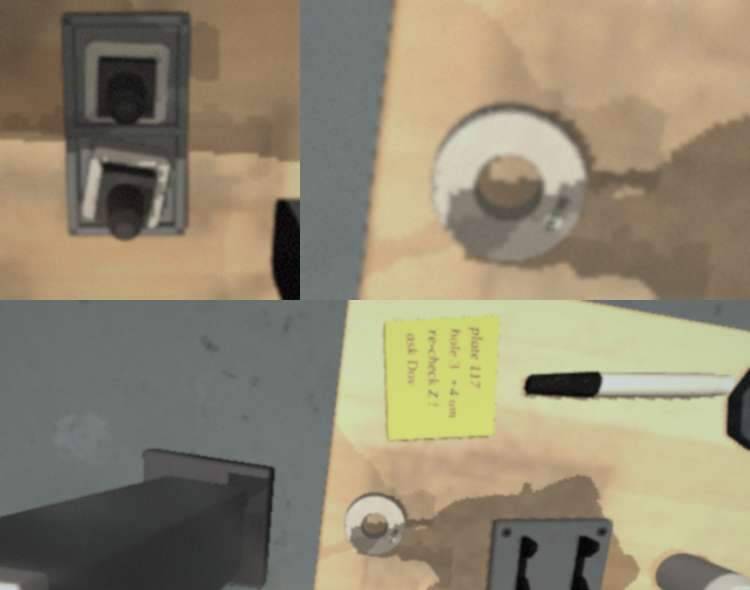

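```bash
python3 - <<'E'
from h import *
c=proj("wrist",(319.7,191.3),16);print(c, proj("wrist",(250+132/3,191.3),16)-proj("wrist",(250+286/3,191.3),16));plan((c[0],c[1],0),99)
# holder far-edge check from w5 (pose then ~ (580.8,-160.5,110.7))
p=imaging.camera_params("wrist");K=np.array(p["K"]);H=np.array(p["hand_eye"])
d=H[:3,:3]@np.linalg.inv(K)@[317.5,228.5,1]
for z in (-14,-17,-20): s=(z-H[2,3])/d[2];print(z,(H[:3,3]+d*s).round(1))
E
```

```text
[432.42687049 260.47962066  16.        ] [-43.89682964  -6.82199714   0.        ]
now yaw 98.9 shift [0.0046 0.0037 0.1181] roll -0.1
-14 [ 16.9   1.2 -14. ]
-17 [ 18.1   1.2 -17. ]
-20 [ 19.3   1.2 -20. ]
```

```bash
python3 -m pendant '0.003 0.003 0.03 0 0.85;0.003 0.003 0.065 0 0.85;0.003 0.003 0.09 0 0.8;0.003 0.003 0.107 0 0.75;0.003 0.003 0.115 0 0.7;0.003 0.003 0.119 0 0.7;0.003 0.003 0.121 0 0.7;0.003 0.003 0.121 0 0.7;0.003 0.003 0.121 0 0.7'
```

```text
t: 19.13
tool_pos: [432.5, 260.9, -1.2]
orientation: [[-0.156, 0.988, 0.002], [0.988, 0.156, 0.001], [0.001, 0.002, -1.0]]
force: [0.1, 1.0, 0.4]
gripper_width: 0.699
finger_force: 0.0
```

```bash
python3 -m pendant '0 0 0.001 0 0.6;0 0 0.001 0 0.5;0 0 0.001 0 0.4;0 0 0.001 0 0.35;0 0 0.001 0 0.35;0 0 0.001 0 0.35;0 0 0.001 0 0.35' 50
```

```text
t: 19.72
tool_pos: [432.0, 260.8, -2.2]
orientation: [[-0.156, 0.988, 0.001], [0.988, 0.156, 0.0], [-0.0, 0.001, -1.0]]
force: [-2.5, -1.6, 9.7]
gripper_width: 0.462
finger_force: 49.3
```

```bash
python3 -m pendant '0 0 -0.01 0 0.35;0 0 -0.03 0 0.35;0 0 -0.06 0 0.35;0 0 -0.085 0 0.35;0 0 -0.095 0 0.35;0 0 -0.1 0 0.35;0 0 -0.1 0 0.35';python3 - <<'E'
from h import *
plan((590.4,113.7,80),99)
E
```

```text
t: 20.3
tool_pos: [432.1, 260.6, 97.4]
orientation: [[-0.156, 0.988, 0.002], [0.988, 0.156, 0.0], [0.0, 0.002, -1.0]]
force: [-0.6, -0.4, -2.8]
gripper_width: 0.463
finger_force: 50.6
now yaw 99.0 shift [-0.1698  0.1334  0.0176] roll -0.0
```

```bash
python3 -m pendant '-0.01 0.008 0 0 0.35;-0.03 0.024 0.005 0 0.35;-0.055 0.043 0.01 0 0.35;-0.08 0.063 0.017 0 0.35;-0.105 0.083 0.017 0 0.35;-0.13 0.103 0.017 0 0.35;-0.15 0.119 0.017 0 0.35;-0.163 0.128 0.017 0 0.35;-0.17 0.1334 0.017 0 0.35;-0.17 0.1334 0.017 0 0.35;-0.17 0.1334 0.017 0 0.35;-0.17 0.1334 0.017 0 0.35';python3 - <<'E'
from h import *
import cv2
s=arm.read_state();np.savez("pose8.npz",p=s['tool_pos'],R=s['orientation']);print(s['tool_pos'])
w=imaging.read_camera("wrist")[:,:,::-1];cv2.imwrite("pics/w8.png",w)
cv2.imwrite("pics/c8.png",cv2.resize(w[40:340,220:420],(400,600),interpolation=2))
a=cv2.resize(w[30:200,220:420],(800,680),interpolation=2)
E
```

```text
t: 21.3
tool_pos: [588.6, 115.6, 79.5]
orientation: [[-0.159, 0.987, -0.001], [0.987, 0.159, 0.001], [0.001, -0.001, -1.0]]
force: [0.4, 0.8, -2.0]
gripper_width: 0.457
finger_force: 50.6
[588.59772703 115.6020351   79.46169146]
```

```bash
cat >> h.py <<'E'
def topx(X,p,R):
    """world -> wrist pixel for TCP pose p,R"""
    c=imaging.camera_params("wrist");H=np.array(c["hand_eye"]);x=H[:3,:3].T@(R.T@(np.array(X)-p)-H[:3,3]);u=np.array(c["K"])@x;return u[:2]/u[2]
E
python3 - <<'E'
from h import *
import cv2
d=np.load("pose8.npz");p,R=d['p'],d['R'];print(topx((581,173,44),p,R),topx((581,173,10),p,R),topx(p+R@[0,0,-18],p,R),topx(p+R@[22,0,-18],p,R),topx(p+R@[0,22,-18],p,R))
w=cv2.imread("pics/w8.png");cv2.imwrite("pics/c8.png",cv2.resize(w[90:290,250:385],(405*1,600),interpolation=2)); 
E
```

```text
[317.95008385 135.21388193] [317.69314188 131.14043351] [315.11608652 263.11287364] [315.05503783 221.62799175] [359.37283374 263.08731046]
```

View pics/c8.png

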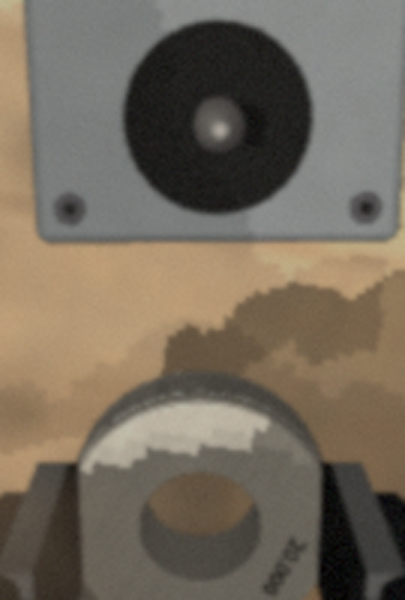

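```bash
python3 - <<'E'
from h import *
import numpy as np
d=np.load("pose8.npz");p,R=d['p'],d['R'];c=imaging.camera_params("wrist");H=np.array(c["hand_eye"]);K=np.array(c["K"])
def pr(uv,z):
    o=R@H[:3,3]+p;v=R@H[:3,:3]@np.linalg.inv(K)@[*uv,1];return o+v*(z-o[2])/v[2]
t=pr((323,132.7),44);b=pr((322.7,129),10);r=pr((316.7,264.7),p[2]+18);print('tip',t,'base',b,'ring',r)
for z in (10,):
  cs=[pr((38/3+250,240/3+90),10),pr((398/3+250,240/3+90),10)];print(cs,np.linalg.norm(cs[0]-cs[1]),(cs[0]+cs[1])/2+30*np.array([-.156,.988,0]))
for q in (t,b): print('shift tool',R.T@(q-r))
print(arm.read_state()['tool_pos'])
E
```

```text
tip [583.7861078  174.96460555  44.        ] base [584.2832871  175.03804067  10.        ] ring [589.53173687 114.84277761  97.46169146]
[array([545.27902986, 138.76577145,  10.        ]), array([633.00139589, 152.87685622,  10.        ])] 88.85007717808702 [584.46021287 175.46131383  10.        ]
shift tool [60.21472142  3.9356478  53.52099496]
shift tool [60.17293989  4.46428134 87.52057409]
[588.71890497 115.60669487  79.70205296]
```

```bash
python3 -m pendant '0.01 0.001 0 0 0.35;0.03 0.002 0.005 0 0.35;0.048 0.003 0.015 0 0.35;0.058 0.0038 0.025 0 0.35;0.0607 0.0038 0.032 0 0.35;0.0607 0.0038 0.035 0 0.35;0.0607 0.0038 0.035 0 0.35;0.0607 0.0038 0.035 0 0.35;0.0607 0.0038 0.035 0 0.35'; python3 - <<'E'
from h import *
d=np.load("pose8.npz");print(d['R'].T@(arm.read_state()['tool_pos']-d['p']))
E
```

```text
t: 22.1
tool_pos: [584.9, 172.8, 45.0]
orientation: [[-0.154, 0.988, 0.001], [0.988, 0.154, -0.0], [-0.0, 0.001, -1.0]]
force: [0.3, 0.9, -1.3]
gripper_width: 0.46
finger_force: 50.6
[57.00191621  5.45528279 34.48826037]
```

```bash
python3 -m pendant '0.0037 -0.0017 0 0 0.35;0.0037 -0.0017 0 0 0.35;0.0037 -0.0017 0 0 0.35;0.0037 -0.0017 0 0 0.35'; python3 - <<'E'
from h import *
d=np.load("pose8.npz");print(d['R'].T@(arm.read_state()['tool_pos']-d['p']))
E
```

```text
t: 22.43
tool_pos: [582.1, 177.4, 44.9]
orientation: [[-0.156, 0.988, 0.0], [0.988, 0.156, 0.0], [0.0, 0.0, -1.0]]
force: [0.1, 0.5, -0.5]
gripper_width: 0.463
finger_force: 50.6
[62.0252404   3.41024657 34.62444299]
```

```bash
python3 -m pendant '-0.001 0.0004 0.002 0 0.35;-0.001 0.0004 0.005 0 0.35;-0.001 0.0004 0.008 0 0.35;-0.001 0.0004 0.011 0 0.35;-0.001 0.0004 0.013 0 0.35;-0.001 0.0004 0.013 0 0.35'
```

```text
t: 22.93
tool_pos: [582.0, 176.3, 30.8]
orientation: [[-0.156, 0.988, -0.001], [0.988, 0.156, -0.0], [-0.0, -0.001, -1.0]]
force: [-1.1, -0.3, -1.6]
gripper_width: 0.459
finger_force: 50.6
```

```bash
python3 -m pendant '0 0 0.002 0 0.35;0 0 0.004 0 0.35;0 0 0.006 0 0.35;0 0 0.006 0 0.35'
```

```text
t: 23.27
tool_pos: [582.2, 176.4, 25.1]
orientation: [[-0.156, 0.988, -0.001], [0.988, 0.156, -0.0], [-0.0, -0.001, -1.0]]
force: [-0.1, -0.5, -1.3]
gripper_width: 0.458
finger_force: 50.6
```

```bash
python3 -m pendant '0 0 0.003 0 0.35;0 0 0.006 0 0.35;0 0 0.009 0 0.35;0 0 0.012 0 0.35;0 0 0.014 0 0.35;0 0 0.015 0 0.35;0 0 0.016 0 0.35;0 0 0.016 0 0.35'
```

```text
t: 23.93
tool_pos: [582.4, 176.5, 9.4]
orientation: [[-0.156, 0.988, -0.0], [0.988, 0.156, 0.0], [0.0, -0.0, -1.0]]
force: [-0.3, -0.5, -1.7]
gripper_width: 0.458
finger_force: 50.6
```

```bash
python3 -m pendant '0 0 0.001 0 0.35;0 0 0.0015 0 0.35;0 0 0.0015 0 0.35'
```

```text
t: 24.18
tool_pos: [582.5, 176.5, 8.1]
orientation: [[-0.156, 0.988, 0.0], [0.988, 0.156, 0.0], [0.0, 0.0, -1.0]]
force: [-0.7, -0.7, -1.0]
gripper_width: 0.465
finger_force: 50.6
```

```bash
python3 -m pendant '0 0 0 0 0.5;0 0 0 0 0.6;0 0 0 0 0.65;0 0 0 0 0.65;0 0 -0.01 0 0.65;0 0 -0.03 0 0.65;0 0 -0.06 0 0.65;0 0 -0.09 0 0.65;0 0 -0.115 0 0.65;0 0 -0.12 0 0.65;0 0 -0.12 0 0.65;0 0 -0.12 0 0.65';python3 - <<'E'
from h import *
import cv2
cv2.imwrite("pics/w9.png",imaging.read_camera("wrist")[:,:,::-1])
s=arm.read_state();np.savez("pose9.npz",p=s['tool_pos'],R=s['orientation'])
plan((452,-86,128),110.3)
E
```

```text
t: 25.18
tool_pos: [582.5, 176.4, 128.3]
orientation: [[-0.156, 0.988, 0.001], [0.988, 0.156, -0.0], [-0.0, 0.001, -1.0]]
force: [0.2, -0.9, -0.7]
gripper_width: 0.651
finger_force: 0.0
now yaw 99.0 shift [-0.2386 -0.1693 -0.0004] roll -11.3
```

```bash
python3 -m pendant '-0.02 -0.015 0 -2 0.5;-0.05 -0.035 0 -5 0.5;-0.08 -0.057 0 -8 0.5;-0.11 -0.078 0 -11.3 0.5;-0.14 -0.1 0 -11.3 0.5;-0.17 -0.12 0 -11.3 0.5;-0.2 -0.142 0 -11.3 0.5;-0.225 -0.16 0 -11.3 0.5;-0.2386 -0.1693 0 -11.3 0.5;-0.2386 -0.1693 0 -11.3 0.5;-0.2386 -0.1693 0 -11.3 0.5;-0.2386 -0.1693 0 -11.3 0.5'; python3 -m pendant '0 0 0 0 0.5;0 0 0 0 0.5;0 0 0 0 0.5';python3 - <<'E'
from h import *
import cv2
w=imaging.read_camera("wrist");cv2.imwrite("pics/w10.png",w[:,:,::-1])
g=cv2.cvtColor(w,cv2.COLOR_RGB2GRAY)
s=arm.read_state();e=topx((452,-86,11.5),s['tool_pos'],s['orientation']);print('expected px',e)
m=(g<60).astype(np.uint8);n,l,st,ce=cv2.connectedComponentsWithStats(m)
for i in range(1,n):
    if st[i,4]>150 and np.hypot(*(ce[i]-e))<80:
        r=cv2.minAreaRect(np.argwhere(l==i)[:,::-1].astype(np.float32));c=proj("wrist",r[0],11.5)
        bp=[proj("wrist",q,11.5) for q in cv2.boxPoints(r)];print(st[i],r,c)
        v=[bp[k+1]-bp[k] for k in range(2)];print([(np.linalg.norm(x).round(1),np.degrees(np.arctan2(x[1],x[0])).round(1)) for x in v])
E
```

```text
t: 26.23
tool_pos: [452.3, -84.7, 127.4]
orientation: [[-0.347, 0.938, -0.001], [0.938, 0.347, 0.001], [0.001, -0.001, -1.0]]
force: [0.4, 0.5, 0.0]
gripper_width: 0.5
finger_force: 0.0
t: 26.48
tool_pos: [452.8, -84.6, 128.0]
orientation: [[-0.349, 0.937, -0.0], [0.937, 0.349, 0.001], [0.001, 0.0, -1.0]]
force: [0.4, -0.4, -0.5]
gripper_width: 0.499
finger_force: 0.0
expected px [314.28633957 192.86484674]
[308 154  15  64 864] ((315.0, 185.5), (63.0, 14.0), 90.0) [450.2051962  -79.26697633  11.5       ]
[(np.float64(12.3), np.float64(20.4)), (np.float64(59.0), np.float64(-69.3))]
```

```bash
python3 -m pendant '0.0048 -0.0006 0.03 0 0.5;0.0048 -0.0006 0.065 0 0.5;0.0048 -0.0006 0.095 0 0.5;0.0048 -0.0006 0.115 0 0.5;0.0048 -0.0006 0.124 0 0.45;0.0048 -0.0006 0.128 0 0.4;0.0048 -0.0006 0.131 0 0.4;0.0048 -0.0006 0.131 0 0.4;0.0048 -0.0006 0.131 0 0.4'
```

```text
t: 27.28
tool_pos: [451.4, -81.4, -1.8]
orientation: [[-0.347, 0.938, 0.002], [0.938, 0.347, -0.0], [-0.001, 0.002, -1.0]]
force: [0.1, -0.3, 0.0]
gripper_width: 0.399
finger_force: 0.0
```

```bash
python3 -m pendant '0 0 0.001 0 0.4;0 0 0.002 0 0.4;0 0 0.002 0 0.3;0 0 0.002 0 0.2;0 0 0.002 0 0.1;0 0 0.002 0 0.05;0 0 0.002 0 0.05;0 0 0.002 0 0.05;0 0 0.002 0 0.05' 40
```

```text
t: 28.03
tool_pos: [450.5, -81.4, -4.5]
orientation: [[-0.347, 0.938, 0.0], [0.938, 0.347, -0.0], [-0.0, 0.0, -1.0]]
force: [-2.8, 0.2, 7.0]
gripper_width: 0.134
finger_force: 39.2
```

```bash
python3 -m pendant '0 0 -0.01 0 0.05;0 0 -0.03 0 0.05;0 0 -0.06 0 0.05;0 0 -0.085 0 0.05;0 0 -0.1 0 0.05;0 0 -0.105 0 0.05;0 0 -0.105 0 0.05'; python3 - <<'E'
from h import *
import cv2
d=np.load("pose9.npz");p,R=d['p'],d['R']
for n,X in(("s1",(549,246,20)),("s2",(592.5,252.5,20)),("post",(582.5,175,44)),("c1",(525,275,10)),("c2",(610,290,10))): print(n,topx(X,p,R).round(1))
g=cv2.cvtColor(cv2.imread("pics/w9.png"),cv2.COLOR_BGR2GRAY)
m=(g<60).astype(np.uint8);n,l,st,ce=cv2.connectedComponentsWithStats(m)
for i in range(1,n):
    if 60<st[i,4]<6000: print(st[i],ce[i].round(1))
plan((570.8,249.1,70),189)
E
```

```text
t: 28.62
tool_pos: [451.2, -81.5, 101.5]
orientation: [[-0.347, 0.938, 0.003], [0.938, 0.347, -0.001], [-0.002, 0.002, -1.0]]
force: [-0.1, -0.5, -1.4]
gripper_width: 0.13
finger_force: 39.2
s1 [289.2 107. ]
s2 [343.1 107.5]
post [316.1 204. ]
c1 [265.7  65.5]
c2 [371.6  63.4]
[286  79   9  59 379] [289.9 108.3]
[340  79   8  59 359] [342.8 106.9]
[ 610   79   30   77 1215] [629.1 127.5]
[458 113  22  26 219] [464.5 124.7]
[470 117  23  19 322] [479.9 126.2]
[423 151  17  86 516] [430.6 198.7]
[455 164  11  25 112] [459.1 176.3]
[306 188  21  18 182] [316.2 195.5]
[417 246  20  29 446] [425.9 261.1]
[300 298  19   4  63] [309.6 299.2]
now yaw 110.3 shift [0.2687 0.2268 0.0315] roll -78.7
```

```bash
python3 -m pendant '0.01 0.008 0 -4 0.05;0.03 0.025 0 -10 0.05;0.052 0.044 0 -16 0.05;0.075 0.063 0 -22 0.05;0.098 0.083 0 -28 0.05;0.121 0.102 0 -34 0.05;0.144 0.121 0 -40 0.05;0.167 0.141 0 -46 0.05;0.19 0.16 0 -52 0.05;0.213 0.18 0 -58 0.05;0.233 0.197 0 -63 0.05;0.245 0.207 0 -67 0.05';python3 - <<'E'
from h import *
plan((570.8,249.1,70),189)
E
```

```text
t: 29.62
tool_pos: [558.6, 223.6, 98.2]
orientation: [[-0.999, 0.04, -0.003], [0.04, 0.999, 0.001], [0.003, 0.001, -1.0]]
force: [-0.8, 1.2, -0.8]
gripper_width: 0.133
finger_force: 39.2
now yaw 177.7 shift [-0.0113  0.026   0.0282] roll -11.3
```

```bash
python3 -m pendant '-0.005 0.012 0.01 -5 0.05;-0.01 0.022 0.02 -10 0.05;-0.011 0.026 0.03 -11.3 0.05;-0.011 0.026 0.04 -11.3 0.05;-0.011 0.026 0.045 -11.3 0.05;-0.011 0.026 0.045 -11.3 0.05;-0.011 0.026 0.045 -11.3 0.05';python3 - <<'E'
from h import *
plan((570.8,249.1,25),189)
E
```

```text
t: 30.2
tool_pos: [571.5, 244.6, 54.8]
orientation: [[-0.989, -0.147, -0.001], [-0.147, 0.989, -0.001], [0.001, -0.001, -1.0]]
force: [0.7, -0.1, -0.7]
gripper_width: 0.132
finger_force: 39.2
now yaw -171.5 shift [0.0001 0.0046 0.0298] roll -0.5
```

```bash
python3 -m pendant '0 0.002 0.008 -0.6 0.05;0 0.004 0.016 -0.6 0.05;0 0.0045 0.024 -0.6 0.05;0 0.0045 0.028 -0.6 0.05;0 0.0045 0.028 -0.6 0.05;0 0.0045 0.028 -0.6 0.05';python3 - <<'E'
from h import *
import cv2
plan((570.8,249.1,15),189.1)
w=imaging.read_camera("wrist");cv2.imwrite("pics/w11.png",w[:,:,::-1])
s=arm.read_state()
for X in ((549,246,28),(545,245.5,10),(526,242,10)): print(X,topx(X,s['tool_pos'],s['orientation']).round(1))
# plate outer edge ahead of the tool and the saddle: dark blob profile
g=cv2.cvtColor(w,cv2.COLOR_RGB2GRAY);np.set_printoptions(linewidth=250)
m=(g<60).astype(np.uint8);n,l,st,ce=cv2.connectedComponentsWithStats(m)
for i in range(1,n):
    if 60<st[i,4] and 240<ce[i][0]<400: print(st[i],ce[i].round(1))
E
```

```text
t: 30.7
tool_pos: [570.8, 250.1, 26.8]
orientation: [[-0.987, -0.16, -0.001], [-0.16, 0.987, -0.0], [0.001, -0.0, -1.0]]
force: [-0.1, 0.3, -0.7]
gripper_width: 0.137
finger_force: 39.2
now yaw -170.8 shift [ 0.0002 -0.0009  0.0118] roll 0.1
(549, 246, 28) [315.4 208.6]
(545, 245.5, 10) [315.7 192.3]
(526, 242, 10) [315.  159.2]
[    0   198   640   202 51902] [350.5 344. ]
```

```bash
python3 -m pendant '0 -0.0008 0.003 0 0.05;0 -0.0008 0.006 0 0.05;0 -0.0008 0.009 0 0.05;0 -0.0008 0.01 0 0.05;0 -0.0008 0.01 0 0.05'
```

```text
t: 31.17
tool_pos: [571.0, 249.2, 16.7]
orientation: [[-0.987, -0.16, -0.001], [-0.16, 0.987, -0.0], [0.001, -0.0, -1.0]]
force: [-1.0, -0.3, -1.1]
gripper_width: 0.132
finger_force: 39.2
```

```bash
python3 -m pendant '0 0 0.001 0 0.05;0 0 0.002 0 0.05;0 0 0.003 0 0.05;0 0 0.003 0 0.05'
```

```text
t: 31.5
tool_pos: [571.1, 249.4, 14.0]
orientation: [[-0.987, -0.16, -0.0], [-0.16, 0.987, -0.0], [0.0, 0.0, -1.0]]
force: [0.7, 0.7, -1.1]
gripper_width: 0.13
finger_force: 39.2
```

Underside at about 18.5 mm, inside the slot, with no contact. Continuing down to the seat.

```bash
python3 -m pendant '0 0 0.001 0 0.05;0 0 0.002 0 0.05;0 0 0.003 0 0.05;0 0 0.0038 0 0.05;0 0 0.0038 0 0.05'
```

```text
t: 31.92
tool_pos: [571.1, 249.2, 10.1]
orientation: [[-0.987, -0.16, -0.0], [-0.16, 0.987, -0.0], [0.0, -0.0, -1.0]]
force: [0.0, -0.2, -0.7]
gripper_width: 0.134
finger_force: 39.2
```

```bash
python3 -m pendant '0 0 0.0005 0 0.05;0 0 0.001 0 0.05;0 0 0.001 0 0.05'
```

```text
t: 32.17
tool_pos: [571.2, 249.4, 9.6]
orientation: [[-0.987, -0.16, 0.0], [-0.16, 0.987, 0.0], [-0.0, -0.0, -1.0]]
force: [-1.1, -0.3, 1.8]
gripper_width: 0.134
finger_force: 39.5
```

```bash
python3 -m pendant '0 0 0 0 0.2;0 0 0 0 0.3;0 0 0 0 0.35;0 0 0 0 0.35;0 0 -0.01 0 0.35;0 0 -0.03 0 0.35;0 0 -0.06 0 0.35;0 0 -0.09 0 0.35;0 0 -0.12 0 0.35;0 0 -0.14 0 0.35;0 0 -0.14 0 0.35;0 0 -0.14 0 0.35';python3 - <<'E'
from h import *
import cv2
w=imaging.read_camera("wrist");cv2.imwrite("pics/w12.png",w[:,:,::-1])
s=arm.read_state()
p,R=s['tool_pos'],s['orientation'];print(p)
for X in ((570.8,249.1,25.5),(541,244.4,25.5),(600,253.8,25.5)): print(topx(X,p,R).round(1))
g=cv2.cvtColor(w,cv2.COLOR_RGB2GRAY)
e=topx((570.8,249.1,25.5),p,R).astype(int);np.set_printoptions(linewidth=250)
print(g[e[1]-45:e[1]+46:3,e[0]-36:e[0]+37:4])
E
```

```text
t: 33.17
tool_pos: [571.9, 250.0, 151.5]
orientation: [[-0.987, -0.16, 0.003], [-0.16, 0.987, 0.001], [-0.003, 0.001, -1.0]]
force: [-0.4, -0.1, -0.1]
gripper_width: 0.354
finger_force: 0.0
[571.23272327 249.34750626 149.82820887]
[316.3 188.9]
[316.4 156.8]
[316.3 218.5]
[[134 139 130 122 122 122 120 123 126 160 113 120 122 123 124 117 113 121 114]
 [128 135 140 125 120 121 125 122 129 169 113 121 121 122 123  76  74 121 124]
 [117 122 135 125 122 124 123 120 130 170 113 120 121 124 122  69  68 118 128]
 [111 112 114 123 123 124 123 118 130 166 114 122 120 126 122 114 111 118 129]
 [112 111 110 114 118 124 123  98  87 129  57 122 121 121 122 121 121 117 128]
 [114 111 113 107 111 121 119  87  41  50  29 114 119 118 119 119 119 115 123]
 [110 112 109  38  26  28  28  25  42  48  26  29  26  23  16 109 120 114 119]
 [110 112 108  18  21  17  12  20  39  49  28  22  14  15  25  85 117 116 120]
 [112 109 109  21  22  37  71  75  39  44  27  74  46  27  29  89 119 116 119]
 [113 110 108 101  83 108 106  88  37  51  26 107 111 105  85 115 121 117 121]
 [110 111 112 111 116 112 110  87  37
[... 922 characters left out ...]
27  45  18  16  19  61  37  53  37  34  19  18  21 124 134 120 141]
 [124 127 131  59  24  52 103 111  36  55  33 121  86  31  34 125 135 118 146]
 [128 136 136 128 128 136 138 128  33  55  45 129 131 131 128 110 124 118 152]
 [132 135 133 136 136 136 136 133 111 174 120 131 132 136 126  52 100 116 160]
 [134 131  97 125 136 134 132 134 125 186 126  97 131 133 130  80 118 117 165]
 [133 105  89 108 132 130 127 128 125 188 119  85 114 125 128 128 125 134 171]
 [131 124 116 128 161 162 166 160 119 187 123 113 113 116 160 162 165 168 169]
 [129 122 118 115 155 154 132 154 130 187 123 116 117 143 164 127 151 156 170]
 [127 124 120 115 119 120 122 120 126 188 115 119 116 124 125 119 117 127 156]]
```

```bash
python3 -c "
from station import arm
print(arm.hand_in())"
```

```text
the job is handed in; nothing more can be done
None
```

The job is handed in at about 33 s: both electrodes stand upright in their matching pallets and the plug gauge lies across both saddles, all checked in the camera images; the ring gauge went down over the post without side force to about plate height, but I didn't look at it again after releasing it.

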